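Open the dial lock of the reference gauge case

TASK

Unlock the blue case of the reference gauge: turn the black T-grip of its dial clockwise through its clicks until it clicks into the notch where the grip's red end points straight at the steel shackle and the dial's cut-out lies over the shackle's toe, and leave the dial there. Then pull the shackle straight up out of its block and finish while still holding it in the gripper, upright and still, right above its holes and at least 10 cm higher than where it sat. Leave the other things on the bench where they are.

Things in the scene. Friction and masses are not known exactly. Their poses are not given: they have to be found in the camera images.
- calcase: Blue steel case, 190 x 226 mm (x, y), 45 mm high, fixed; origin: centre of its underside. On its top sit the dial (upright axis at case x = 0, y = -42 mm) and the shackle's aluminium guide block (20 mm high, 42 mm in x, y = 6 to 90 mm); the shackle's legs stand in it at x = 0, y = 14 and 78 mm. Highest point: the dial's T-grip, 137 mm above the bench.
- dial (a joint): Angle of the dial (rad) about its upright axis; falls as it turns clockwise seen from above. Starts between 1.0 and 2.3. 0 = open notch: red end of the grip points to case +y, at the shackle. Spring clicks every 0.524 rad (at 0, and one beyond at -0.52) hold it with about 0.1 N m and draw it to the nearest click when let go. The shackle comes out within 0.15 of 0, else it is locked.
- dial_grip (a point): Centre of the dial's black T-grip (bar 40 mm long, 14 mm thick, 24 mm high, on an 18 mm neck), on the dial's axis, 125 mm above the bench; turns with the dial. Its y axis runs along the bar to the red end; grip across x, the 14 mm thickness. The dial disc below is 92 mm across, 53 to 61 mm above the bench.
- shackle_grip (a point): Middle of the crossbar of the loose steel shackle (an upturned U of 10 mm round bar, legs 64 mm apart, about 120 g). y runs along the crossbar, z up; grip across x from above. Seated it is 92 mm above the bench; the legs reach 47 mm below it, with a toe on the near leg under the dial disc. Lifted 25 mm it is clear of its holes (2 mm of play).
- shackle_seat (a point): Fixed point of the case where the middle of the crossbar sits while the shackle is in its block (case x = 0, y = 46 mm, 92 mm above the bench); axes as the case.
- valve_a_mid (a point): Brass air release valve, 22 mm wide, 42 mm high, standing: a point 20 mm up. Bystander.
- valve_b_mid (a point): A second such valve. Bystander.
- driver_grip (a point): Jeweler's screwdriver 140 mm long, lying: middle of its handle. Bystander.
- lens_center (a point): Round glass dial lens, 52 mm across, 4 mm thick, lying flat: its centre. Bystander.
- saucer_center (a point): Thin brass saucer 90 mm across, 5 mm thick: its centre. Bystander.
- teaglass_mid (a point): Empty tulip tea glass, 52 mm wide, 80 mm high, on the saucer: a point 40 mm up its axis. Bystander.

How it is judged:
By the outcome, as a careful person would: the job done as asked, in the order asked, and still so for the second after the job is handed in, while the arm keeps its last pose, push and grip.
It also fails if it takes over 54 s, if anything falls off the work surface, if the arm or the gripper's body presses on something with over 40 N, if the wrist force passes 120 N, or if a joint passes its speed limit or range.

ROBOT

A 6-joint arm with a two-finger parallel gripper is mounted at the origin on the work surface. World frame = base frame: x ahead of the robot, y to its left, z up, the work surface at z = 0. Lengths are in mm, angles in degrees, forces in N, time in s.
With the tool pointing down it reaches from about 300 to 850 mm from the base axis. Payload 4.2 kg.
Tool frame: the origin (TCP) lies on the centre line of the jaws, within the pads' length; the fingertips stand 14 mm ahead of it and the grasp point (between the pads) lies 5 mm behind it; z points along the fingers, y is the direction in which the jaws open and shut (so a half turn about z gives the same grasp; the last joint's range is limited). The gripper opens to 91 mm and grips with 3 to 60 N. Pads are 32 mm wide; open, the fingers measure 118 mm over their backs; the gripper's body (76 mm by 178 mm) begins 60 mm behind the grasp point.
Start: joints at [75.802, 18.312, 89.639, -0, 72.044, -1.146], TCP at [129.856, 560.16, 227.976] pointing down, gripper open.
Joint ranges: [-177.97, 177.97], [-48.28, 115.42], [12.27, 149.76], [-77.06, 257.06], [2.81, 150.46], [-146.56, 146.56]. Speed limits (degrees/s): [147.25, 147.25, 180, 180, 180, 180].

INTERFACE

Orientations are given as [roll, pitch, yaw] about the fixed x, y, z axes, in that order (R = Rz(yaw) Ry(pitch) Rx(roll)).
In Python, from workcell import env gives the robot as it stands.
- The arm moves only by the tool play_rows, never from a script. Its argument "increments" is a list of rows, each a list of 5 numbers: the shift along the world's x, y, z in mm, then the turn about the world's z in degrees, then the closure, from 0 (fully open) to 1 (shut). In form: [[x, y, z, yaw, fingers], ...]. A call has 1 to 20 rows; each row shifts and turns the commanded pose from where the row before left it; what a row does not reach is not made up. A row lasts 1/8 s, in which the tool goes at most 62.5 mm and 10.7 degrees, less where a joint would pass 70% of its speed; a pose out of reach is approached as far as the arm can. A call is refused whole if a number of a shift passes 62.5 or a number of a turn 10.7, either way. A call with a gripper value outside its range is refused whole. The fingers move at their own pace and stop on an object; "newtons" is the grip in N (left out, the last holds). Time passes only in rows, so rows that do not move let the fingers close. It gives the time, the measured TCP pose, the force and the opening at its end, in the units of the state.
- env.state(): the state, without advancing time (a new reading comes with each control period).
- env.grab_frame(name): name is "scene" or "side" or "wrist"; returns the picture (384x512x3 uint8, red, green, blue); there is no depth.
- env.calibration(name): a dict with "fx", "fy", "cx", "cy" (pixels), "R" (3x3) and "t" (3): a world point X has camera coordinates R X + t; the wrist camera has in their place "hand_eye" (4x4, takes a point from camera to tool coordinates, whose origin is the TCP and whose axes are the flange's). Camera axes: x right, y down, z forward; pixel columns grow to the right and rows downward; lengths in mm; the calibration is good to about 2 mm. A picture is of the moment at which its call begins: read the wrist's pose just before it. calibration takes no time and is no camera call.
- env.job_done(): hands the job in, once; it reports no verdict.
The state is a dict: "time_s": time; "qpos": joint angles; "qvel": joint speeds; "effort": joint torques, N m; "ee_pos": TCP position; "ee_rot": TCP orientation; "force": force on the tool from outside, world axes, zero at the start; "torque": the same for the moment, N m; "gripper_width": finger opening in mm.
Only numpy, scipy, OpenCV 4.12 (cv2) and the standard library are available. Lean on these libraries where they do the work, as an engineer would, in place of code of your own. Each camera call takes 0.05 s, during which the arm holds its last target.

## Working session

There is one attempt and no reset: what is moved stays moved. The work goes in short steps, Python scripts to look and compute and a tool call to move; the robot and the scene stay as the last step left them, time stands still between calls to the robot, and variables do not carry over. Pictures are saved under pics/ and viewed, and the job is handed in when it is done.

Besides the shell and the picture viewer there is one more tool, called as name([rows], argument=value, ...), one row to a line, values as JSON. play_rows: Moves the arm, as the interface text tells. Its arguments: {"type":"object","properties":{"increments":{"type":"array"},"newtons":{"type":"number"}},"required":["increments"]}

```bash
mkdir -p pics; ls; python3 - <<'E'
from workcell import env
import cv2
print(env.state())
for n in ["scene","side","wrist"]:
    im=env.grab_frame(n); cv2.imwrite(f"pics/{n}0.png",im[:,:,::-1]); print(n,env.calibration(n))
E
```

```text
pics
{'time_s': 0.0, 'qpos': array([ 7.57997249e+01,  1.83513060e+01,  8.97060318e+01, -2.34953587e-03,
        7.20448377e+01, -1.14538658e+00]), 'qvel': array([-0.00760455, -0.06904759,  0.04224613, -0.12813078,  0.05057821,
       -0.10862493]), 'effort': array([ 3.16038087e-03, -4.12468064e+01, -2.31972510e+01,  7.31675536e-02,
        4.57328826e-02, -1.60888094e-04]), 'ee_pos': array([129.7708859 , 559.66711002, 227.12616628]), 'ee_rot': array([-1.79897800e+02,  1.90937541e-04,  1.66945838e+02]), 'force': array([0.02700428, 0.57778999, 0.16055971]), 'torque': array([ 0.02608502, -0.0736696 ,  0.02107036]), 'gripper_width': 91.47333331458655}
scene {'fx': 466.17925054656934, 'fy': 466.17925054656934, 'cx': 249.3063317181059, 'cy': 198.5358966314166, 'R': array([[-0.58311267,  0.8122908 , -0.01277749],
       [ 0.53468808,  0.37189591, -0.75881624],
       [-0.61162756, -0.44930734, -0.65117943]]), 't': array([ 313.09088331, -239.01662865, 1587.17275512])}
side {'fx': 464.19992344914044, 'fy': 464.19992344914044, 'cx': 247.34707497611686, 'cy': 182.30884604877372, 'R': array([[-0.92572462, -0.37783968, -0.01646527],
       [-0.28491676,  0.72536613, -0.62663101],
       [ 0.24870941, -0.57539652, -0.77914214]]), 't': array([ 517.48543726,  197.06508685, 1183.53230219])}
wrist {'fx': 312.3893301559647, 'fy': 312.3893301559647, 'cx': 251.39915729022442, 'cy': 195.69236743896752, 'hand_eye': array([[-3.97940704e-04, -9.69460085e-01, -2.45248824e-01,
         6.94493765e+01],
       [ 9.99999471e-01, -1.53130708e-04, -1.01727862e-03,
         1.29102473e-06],
       [ 9.48655886e-04, -2.45249099e-01,  9.69459633e-01,
        -1.56175235e+02],
       [ 0.00000000e+00,  0.00000000e+00,  0.00000000e+00,
         1.00000000e+00]])}
```

View pics/scene0.png

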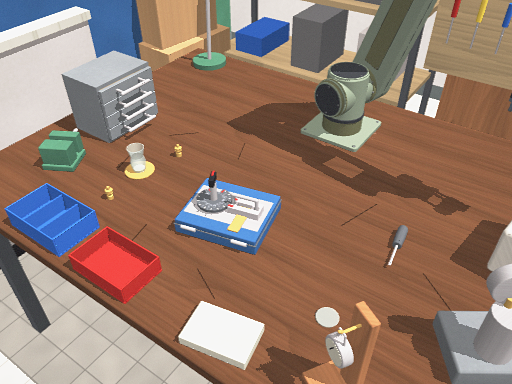

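View pics/side0.png

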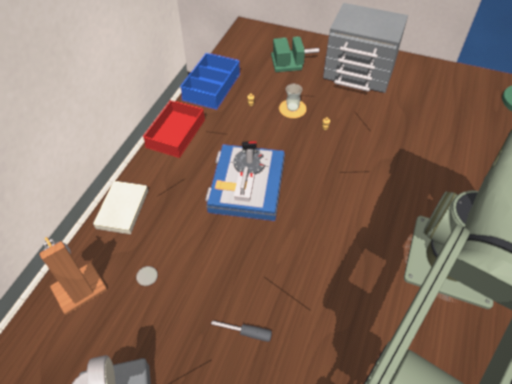

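View pics/wrist0.png

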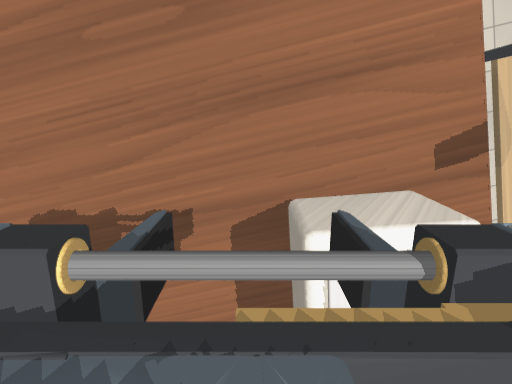

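The scene view shows the case around pixel (230,213), with the dial near (213,200) and the shackle near (250,207). In the side view the case is around (247,180). I'll enlarge both to read points off them.

```bash
python3 - <<'E'
import cv2
a=cv2.imread("pics/scene0.png")[155:260,160:300]; b=cv2.imread("pics/side0.png")[130:230,190:310]
cv2.imwrite("pics/sc_z.png",cv2.resize(a,None,fx=5,fy=5,interpolation=cv2.INTER_CUBIC))
cv2.imwrite("pics/sd_z.png",cv2.resize(b,None,fx=5,fy=5,interpolation=cv2.INTER_CUBIC))
E
```

```text
(no output)
```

View pics/sc_z.png

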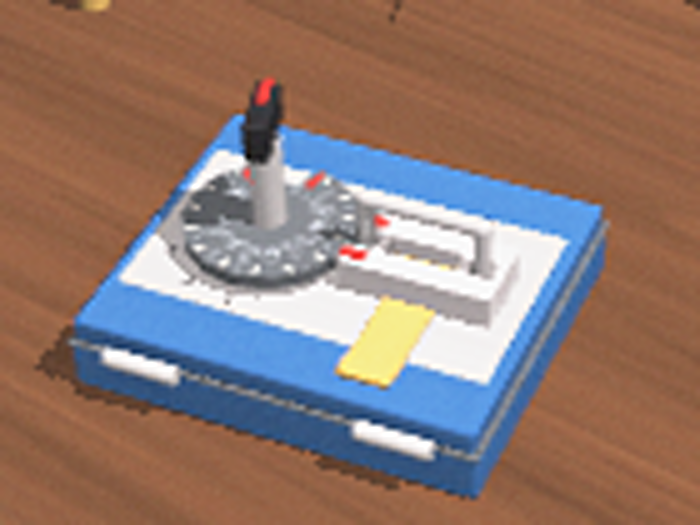

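View pics/sd_z.png

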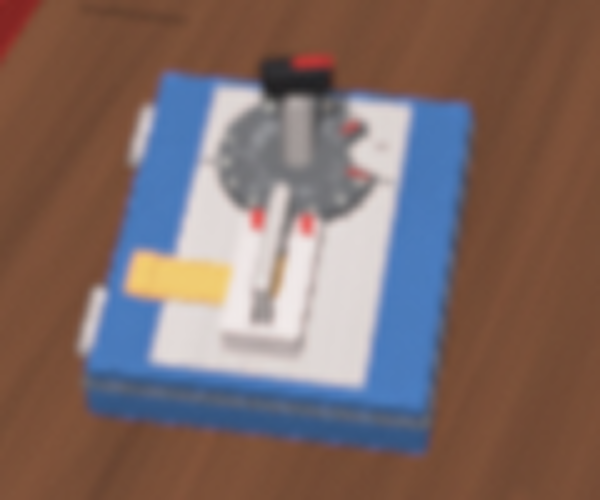

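```bash
cat > h.py <<'E'
import numpy as np
from workcell import env
def ray(cal,uv):
    d=np.array([(uv[0]-cal['cx'])/cal['fx'],(uv[1]-cal['cy'])/cal['fy'],1.])
    R=np.array(cal['R']);t=np.array(cal['t']); return -R.T@t, R.T@d
def plane(cal,uv,z):
    o,d=ray(cal,uv); return o+d*(z-o[2])/d[2]
def proj(cal,X):
    p=np.array(cal['R'])@X+cal['t']; return np.array([cal['fx']*p[0]/p[2]+cal['cx'],cal['fy']*p[1]/p[2]+cal['cy']])
def tri(c1,u1,c2,u2):
    o1,d1=ray(c1,u1);o2,d2=ray(c2,u2)
    s=np.linalg.lstsq(np.c_[d1,-d2],o2-o1,rcond=None)[0]
    a=o1+d1*s[0];b=o2+d2*s[1]; return (a+b)/2,np.linalg.norm(a-b)
def wristcal(st):
    from scipy.spatial.transform import Rotation as Ro
    c=dict(env.calibration("wrist")); H=np.array(c['hand_eye'])
    T=np.eye(4);T[:3,:3]=Ro.from_euler('xyz',st['ee_rot'],degrees=True).as_matrix();T[:3,3]=st['ee_pos']
    W=np.linalg.inv(T@H); c['R']=W[:3,:3];c['t']=W[:3,3]; return c
E
python3 - <<'E'
from h import *
S=env.calibration("scene");D=env.calibration("side")
sc=lambda u,v:(160+u/5-.4,155+v/5-.4); sd=lambda u,v:(190+u/5-.4,130+v/5-.4)
A=[plane(S,sc(*p),45) for p in [(238,117),(605,207),(478,445),(76,330)]]
B=[plane(D,sd(*p),45) for p in [(165,73),(470,103),(430,410),(88,375)]]
for P in(A,B):
    P=np.array(P); print(P.round(0)[:,:2], P.mean(0).round(1),[np.linalg.norm(P[i]-P[(i+1)%4]).round(0) for i in range(4)])
print('grip top red end', [plane(S,sc(268,85),137).round(0), plane(D,sd(325,60),137).round(0)])
print('grip', tri(S,sc(264,112),D,sd(297,75)))
E
```

```text
[[ 515. -161.]
 [ 463.   51.]
 [ 646.   97.]
 [ 697. -117.]] [580.2 -32.8  45. ] [np.float64(219.0), np.float64(189.0), np.float64(220.0), np.float64(188.0)]
[[ 687. -120.]
 [ 509. -163.]
 [ 456.   53.]
 [ 634.   99.]] [571.6 -32.7  45. ] [np.float64(183.0), np.float64(223.0), np.float64(185.0), np.float64(225.0)]
grip top red end [array([573., -85., 137.]), array([569., -83., 137.])]
grip (array([583.16425241, -78.38758156, 127.22938913]), np.float64(4.437328241091902))
```

The case top measures about 185 × 222 mm against 190 × 226 given. Its centre is near (576,-33) and its yaw about 13.7°. The grip's red end points roughly to case -x, so the dial is at about 1.6–2.1 rad. I'll move above it for a wrist view.

play_rows([
  [29,-42,4,-4,0],
  [29,-42,4,-4,0],
  [29,-42,4,-4,0],
  [29,-42,4,-4,0],
  [29,-42,4,-4,0],
  [29,-42,4,-4,0],
  [29,-42,4,-4,0],
  [29,-42,4,-4,0],
  [29,-42,4,-4,0],
  [29,-42,4,-4,0],
  [29,-42,4,-4,0],
  [29,-42,4,-4,0],
  [29,-42,4,-4,0],
  [29,-42,4,-4,0],
  [29,-42,4,-4,0],
  [29,-42,4,-4,0],
  [0,0,0,0,0],
  [0,0,0,0,0],
])

```text
time_s: 2.4
ee_pos: [593.3, -111.4, 291.3]
ee_rot: [-179.9, -0.1, 103.0]
force: [-0.2, 0.1, -0.1]
gripper_width: 91.1
```

```bash
python3 - <<'E'
from h import *
import cv2
st=env.state(); im=env.grab_frame("wrist"); cv2.imwrite("pics/wrist1.png",im[:,:,::-1]); np.save("st1.npy",st,allow_pickle=True)
print(st['time_s'],st['ee_pos'],st['ee_rot'],st['qpos'],st['force'])
E
```

```text
2.4 [ 593.26337089 -111.40142005  291.32636823] [-1.79919636e+02 -7.45978773e-02  1.02960235e+02] [-1.17448510e+01  1.92676684e+01  7.91488160e+01  3.45447699e-02
  8.16877037e+01 -2.47101635e+01] [-0.23070494  0.14499125 -0.14961121]
```

View pics/wrist1.png

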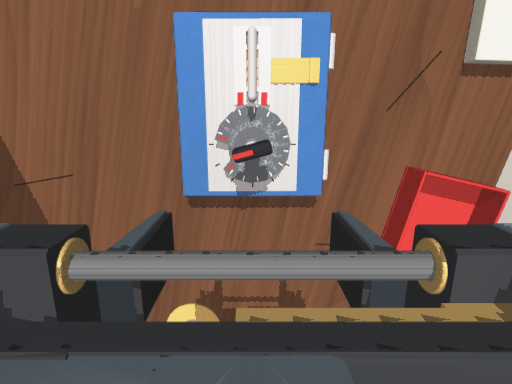

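The wrist view shows the case squarely: corners near (175,14), (330,14), (322,196) and (184,196). The grip bar runs from (271,146) to its red end at (234,156), and the shackle crossbar along u≈252, v≈28–100. Next I'll get precise values from masks.

```bash
python3 - <<'E'
from h import *
import cv2
st=np.load("st1.npy",allow_pickle=True).item(); C=wristcal(st)
im=cv2.imread("pics/wrist1.png"); hsv=cv2.cvtColor(im,cv2.COLOR_BGR2HSV)
m=cv2.inRange(hsv,(100,120,60),(125,255,255)); m[205:]=0
cs=max(cv2.findContours(m,0,2)[0],key=cv2.contourArea)
q=cv2.approxPolyDP(cv2.convexHull(cs),6,True)[:,0]; print(q.tolist())
P=np.array([plane(C,p,45) for p in q]); print(P.round(1)[:,:2],P.mean(0).round(1),[np.linalg.norm(P[i]-P[(i+1)%len(P)]).round(0) for i in range(len(P))])
r=cv2.inRange(hsv,(0,150,100),(8,255,255))|cv2.inRange(hsv,(172,150,100),(180,255,255))
n,l,s,c=cv2.connectedComponentsWithStats(r)
for i in range(1,n):
    if s[i,4]>8 and s[i,0]<340: print(s[i],c[i].round(1), plane(C,c[i],137).round(1))
bl=cv2.inRange(hsv,(0,0,0),(180,255,45)); bl[:125]=0;bl[172:]=0;bl[:,:225]=0;bl[:,280:]=0
g=bl|r; g[:125]=0;g[172:]=0;g[:,:225]=0;g[:,280:]=0
cv2.imwrite("pics/wz.png",cv2.resize(im[0:210,165:345],None,fx=3.3,fy=2.8,interpolation=cv2.INTER_CUBIC))
E
```

```text
[[329, 12], [321, 193], [184, 195], [173, 14]]
[[ 637.8   90.1]
 [ 688.5 -119.4]
 [ 511.9 -162.9]
 [ 462.2   47.7]] [575.1 -36.1  45. ] [np.float64(215.0), np.float64(182.0), np.float64(216.0), np.float64(181.0)]
[238  93   5  12  59] [240.   98.4] [562.5 -30.4 137. ]
[262  93   5  12  53] [263.7  98.2] [584.5 -25.1 137. ]
[218 136  10   4  20] [222.6 137.7] [553.8 -70.1 137. ]
[232 150  21  10 116] [242.2 154.4] [576.1 -81.8 137. ]
[228 163   7   7  13] [230.8 165.8] [567.4 -95.4 137. ]
```

```bash
python3 - <<'E'
import cv2
im=cv2.imread("pics/wrist1.png")
cv2.imwrite("pics/wz.png",cv2.resize(im[90:200,200:310],None,fx=5.4,fy=5.4,interpolation=cv2.INTER_CUBIC))
E
```

```text
(no output)
```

View pics/wz.png

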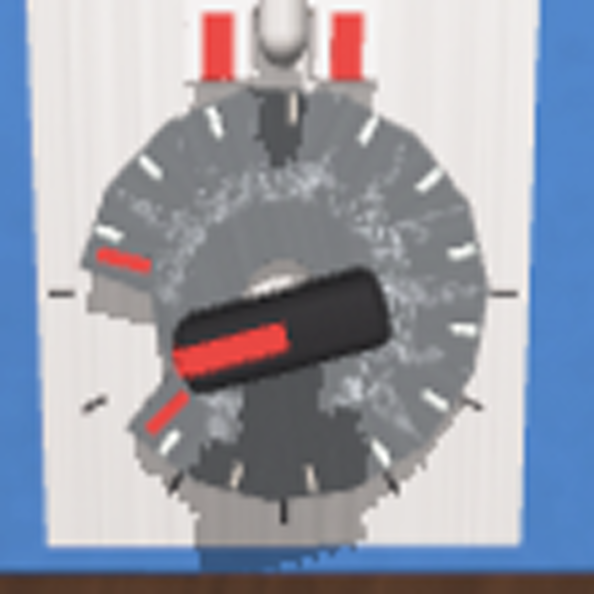

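```bash
python3 - <<'E'
from h import *
import cv2
st=np.load("st1.npy",allow_pickle=True).item(); C=wristcal(st)
S=env.calibration("scene");D=env.calibration("side")
z=lambda u,v:(200+u/5.4-.4,90+v/5.4-.4)
q=np.array([plane(C,z(*p),137)[:2] for p in [(172,345),(190,390),(388,335),(370,268)]])
print(q.round(1),q.mean(0).round(1))
d=(q[0]+q[1]-q[2]-q[3])/2; print('bar',np.linalg.norm(d).round(1),np.degrees(np.arctan2(d[1],d[0])))
# neck / disc centre
print('disc', plane(C,z(283,293),61).round(1))
# shackle crossbar
im=cv2.imread("pics/wrist1.png")
c=np.mean
for uv in [(252,30),(252,98)]: print('bar top z97',plane(C,uv,97).round(1))
for uv in [(252,64)]: print(plane(C,uv,97).round(1))
cy=np.array([-np.sin(np.radians(13.6)),np.cos(np.radians(13.6))])
cc=np.array([575.5,-35]); print('pred dial',cc-42*cy,'pred shackle',cc+46*cy)
E
python3 - <<'E'
import cv2
im=cv2.imread("pics/wrist1.png")
cv2.imwrite("pics/wz2.png",cv2.resize(im[5:125,210:300],None,fx=5,fy=5,interpolation=cv2.INTER_CUBIC))
E
```

```text
[[565.5 -83.3]
 [570.5 -90.7]
 [603.7 -72.6]
 [597.6 -61.6]] [584.3 -77. ]
bar 38.3 -148.7081785278555
disc [584.6 -75.7  61. ]
bar top z97 [558.2  39.3  97. ]
bar top z97 [573.1 -25.3  97. ]
[565.4   7.8  97. ]
pred dial [585.37596875 -75.82236202] pred shackle [564.6834628    9.71020603]
```

View pics/wz2.png

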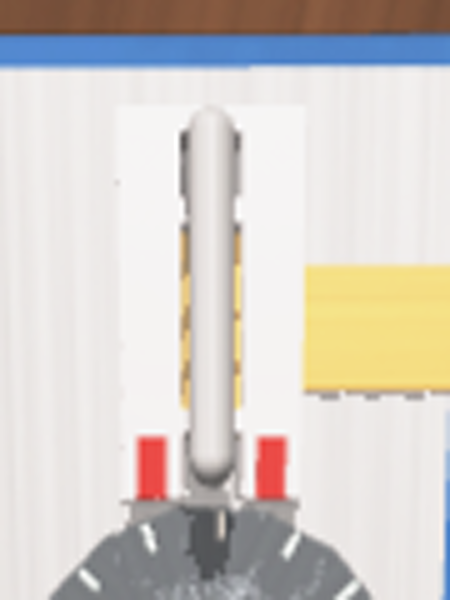

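All the estimates agree: dial axis ≈ (584.5,-76), bar length 38 mm (40 given), red end azimuth ≈ 211°, so the dial is at ≈107.7° (1.88 rad). The shackle middle is ≈ (565,9). I'll turn the tool to yaw 211 above the grip and lower to just above it.

play_rows([
  [-0.8,3.2,-6,9.85,0],
  [-0.8,3.2,-6,9.85,0],
  [-0.8,3.2,-6,9.85,0],
  [-0.8,3.2,-6,9.85,0],
  [-0.8,3.2,-6,9.85,0],
  [-0.8,3.2,-6,9.85,0],
  [-0.8,3.2,-6,9.85,0],
  [-0.8,3.2,-6,9.85,0],
  [-0.8,3.2,-6,9.85,0],
  [-0.8,3.2,-6,9.85,0],
  [-0.8,3.2,-6,9.85,0],
  [0,0,-25,0,0],
  [0,0,0,0,0],
  [0,0,0,0,0],
])

```text
time_s: 4.2
ee_pos: [585.1, -76.0, 202.0]
ee_rot: [-180.0, 0.1, -148.6]
force: [0.4, -0.5, 0.5]
gripper_width: 91.2
```

```bash
python3 - <<'E'
from h import *
import cv2
st=env.state(); im=env.grab_frame("wrist"); cv2.imwrite("pics/wrist2.png",im[:,:,::-1])
print(st['time_s'],st['ee_pos'],st['ee_rot'],st['qpos'],st['force'])
C=wristcal(st); print(proj(C,np.array([584.5,-76.2,137])))
E
```

```text
4.2 [585.11588875 -75.96565628 201.98284643] [-1.79967436e+02  5.62068678e-02 -1.48646188e+02] [-8.52016334e+00  2.06001422e+01  9.00461583e+01  1.18060451e-02
  6.92896870e+01 -1.29878128e+02] [ 0.41547025 -0.50986799  0.528562  ]
[251.28190051 212.42407677]
```

View pics/wrist2.png

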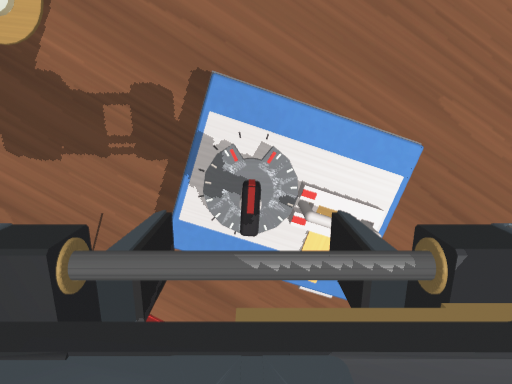

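The bar is upright in the image at u≈251, centred between the fingers (about 252). I'll descend to TCP z≈130, which puts the tips at about 116, above the neck, and close.

play_rows([
  [0,0,-20,0,0],
  [0,0,-20,0,0],
  [0,0,-16,0,0.3],
  [0,0,-10,0,0.5],
  [0,0,-5,0,0.6],
  [0,0,0,0,0.8],
  [0,0,0,0,1],
  [0,0,0,0,1],
  [0,0,0,0,1],
  [0,0,0,0,1],
], newtons=30)

```text
time_s: 5.5
ee_pos: [585.7, -77.0, 130.2]
ee_rot: [-179.9, 0.1, -148.7]
force: [3.3, -2.0, -2.1]
gripper_width: 14.1
```

The width reads 14.1 mm, so it has the bar. Turning clockwise.

play_rows([
  [0,0,0,-8,1],
  [0,0,0,-8,1],
  [0,0,0,-8,1],
  [0,0,0,-8,1],
  [0,0,0,-8,1],
  [0,0,0,-8,1],
  [0,0,0,-8,1],
  [0,0,0,-8,1],
  [0,0,0,-8,1],
  [0,0,0,-8,1],
  [0,0,0,-8,1],
  [0,0,0,-8,1],
  [0,0,0,0,1],
  [0,0,0,0,1],
])

```text
time_s: 7.25
ee_pos: [585.6, -77.0, 130.2]
ee_rot: [179.9, 0.1, 115.4]
force: [2.3, -1.7, 0.2]
gripper_width: 13.9
```

```bash
python3 - <<'E'
from h import *
import cv2
st=env.state(); im=env.grab_frame("wrist"); cv2.imwrite("pics/wrist3.png",im[:,:,::-1])
print(st['time_s'],st['ee_pos'],st['ee_rot'],st['force'],st['torque'],st['gripper_width'])
E
```

```text
7.25 [585.62581466 -77.02916555 130.20090941] [1.79940796e+02 7.41741424e-02 1.15415154e+02] [ 2.3049211  -1.65523971  0.22977925] [-0.47577109 -0.22965014 -0.01274413] 13.923964599444018
```

View pics/wrist3.png

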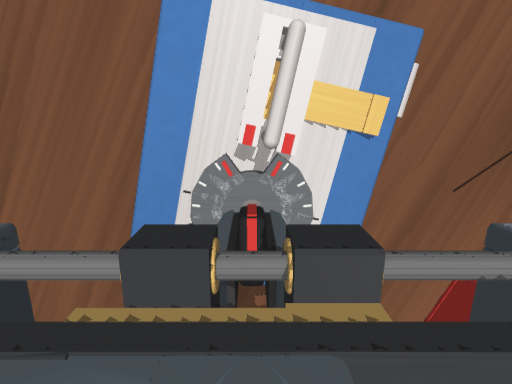

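The dial followed: cut-out and red end are straight up in the image, and the shackle is still about 12° further clockwise. Finishing the last 11.8°.

play_rows([
  [0,0,0,-6,1],
  [0,0,0,-5.8,1],
  [0,0,0,0,1],
  [0,0,0,0,1],
])

```text
time_s: 7.8
ee_pos: [585.6, -77.0, 130.2]
ee_rot: [179.9, 0.1, 103.6]
force: [3.3, -3.2, -0.8]
gripper_width: 13.8
```

```bash
python3 - <<'E'
from h import *
import cv2
st=env.state(); im=env.grab_frame("wrist"); cv2.imwrite("pics/wrist4.png",im[:,:,::-1])
print(st['time_s'],st['ee_pos'],st['ee_rot'],st['force'],st['torque'],st['gripper_width'])
E
```

```text
7.8 [585.61121205 -77.0164115  130.20083066] [1.79928367e+02 6.17437447e-02 1.03615842e+02] [ 3.33849624 -3.23053694 -0.8016229 ] [-0.66709625 -0.450002    0.00572589] 13.759818384586582
```

View pics/wrist4.png

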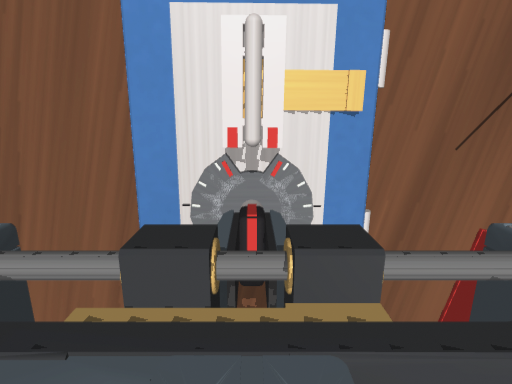

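The cut-out now straddles the shackle's near leg at (252,150) and the red end points at it. I'll release, rise, and check that the dial stayed.

play_rows([
  [0,0,0,0,0.7],
  [0,0,0,0,0.4],
  [0,0,0,0,0.2],
  [0,0,0,0,0],
  [0,0,10,0,0],
  [0,0,25,0,0],
  [2,-8,35,0,0],
  [4,-16,30,0,0],
  [0,0,0,0,0],
  [0,0,0,0,0],
])

```text
time_s: 9.1
ee_pos: [590.3, -100.3, 229.3]
ee_rot: [-179.9, -0.1, 103.5]
force: [-1.1, 0.6, -0.5]
gripper_width: 90.8
```

```bash
python3 - <<'E'
from h import *
import cv2
st=env.state(); im=env.grab_frame("wrist"); cv2.imwrite("pics/wrist5.png",im[:,:,::-1]); np.save("st5.npy",st,allow_pickle=True)
cv2.imwrite("pics/w5z.png",cv2.resize(im[0:230,160:350,::-1],None,fx=3,fy=2.6,interpolation=cv2.INTER_CUBIC))
print(st['time_s'],st['ee_pos'],st['ee_rot'],st['force'],st['gripper_width'])
E
```

```text
9.1 [ 590.33035037 -100.25547371  229.25757802] [-1.79928400e+02 -5.87537420e-02  1.03489047e+02] [-1.14872545  0.63265878 -0.53602531] 90.79136845206247
```

View pics/wrist5.png

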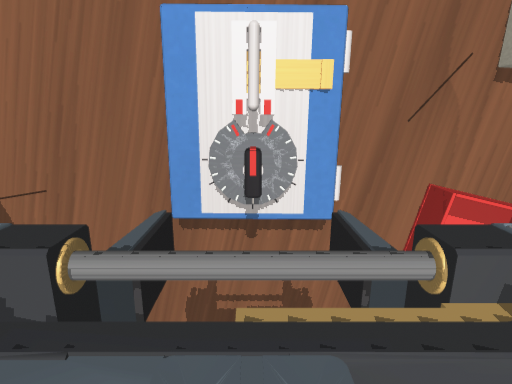

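The dial held at the open notch: the bar is upright at u≈253, red end toward the shackle, and the cut-out at (252,118) is over the near leg. The crossbar spans about v 20–108 at u≈254. Now I'll measure the shackle.

```bash
python3 - <<'E'
from h import *
import cv2
st=np.load("st5.npy",allow_pickle=True).item(); C=wristcal(st)
im=cv2.imread("pics/wrist5.png"); 
for v in (30,50,70,90,100): print(v,cv2.cvtColor(im,cv2.COLOR_BGR2GRAY)[v,240:268].tolist())
hsv=cv2.cvtColor(im,cv2.COLOR_BGR2HSV)
r=cv2.inRange(hsv,(0,150,100),(8,255,255))|cv2.inRange(hsv,(172,150,100),(180,255,255))
n,l,s,c=cv2.connectedComponentsWithStats(r)
for i in range(1,n):
    if s[i,4]>15 and s[i,0]<340:
        pts=np.argwhere(l==i)[:,::-1].astype(np.float32); vx=cv2.fitLine(pts,2,0,.01,.01).ravel()
        print(s[i],c[i].round(1),'z137',plane(C,c[i],137).round(1),'z65',plane(C,c[i],65).round(1))
for z_,a,b in ((92,(254,25),(253,103)),(97,(254,22),(253,108))):
    A=plane(C,a,z_);B=plane(C,b,z_); print(A.round(1),B.round(1),((A+B)/2).round(1),np.degrees(np.arctan2(*(A-B)[1::-1])))
E
```

```text
30 [245, 245, 245, 245, 245, 244, 189, 103, 142, 195, 216, 225, 229, 234, 237, 225, 216, 202, 182, 149, 117, 212, 245, 245, 245, 245, 245, 245]
50 [244, 244, 244, 244, 244, 243, 187, 105, 144, 198, 218, 226, 230, 234, 233, 223, 214, 198, 176, 127, 127, 234, 244, 245, 244, 245, 245, 244]
70 [243, 243, 243, 243, 243, 242, 220, 216, 161, 201, 220, 227, 229, 234, 231, 222, 211, 193, 174, 176, 169, 243, 243, 243, 243, 243, 243, 243]
90 [243, 243, 243, 243, 243, 242, 216, 215, 177, 203, 220, 228, 230, 233, 228, 220, 209, 191, 170, 195, 192, 243, 243, 243, 243, 243, 243, 243]
100 [130, 135, 180, 242, 242, 241, 202, 163, 181, 205, 222, 228, 229, 233, 228, 220, 207, 188, 161, 139, 182, 242, 242, 240, 161, 143, 143, 143]
[236 100   6  14  84] [238.5 106.5] z137 [562.1 -28.3 137. ] z65 [558.7 -26.9  65. ]
[264 101   6  13  74] [266.6 107.2] z137 [583.2 -23.8 137. ] z65 [585.9 -21.1  65. ]
[232 125   7  11  28] [234.9 129.8] z137 [563.3 -46.  137. ] z65 [560.2 -49.7  65. ]
[267 125   7  11  32] [270.1 129.7] z137 [589.9 -39.6 137. ] z65 [594.5 -41.4  65. ]
[250 147   6  29 173] [252.5 161.1] z137 [582.4 -66.6 137. ] z65 [584.8 -76.2  65. ]
[557.9  40.7  92. ] [572.  -21.4  92. ] [565.    9.6  92. ] 102.77265862116258
[557.7  41.7  97. ] [573.  -25.8  97. ] [565.4   7.9  97. ] 102.84648358189703
```

```bash
python3 - <<'E'
import cv2
im=cv2.imread("pics/wrist5.png")
cv2.imwrite("pics/w5z.png",cv2.resize(im[10:210,200:310],None,fx=5,fy=3,interpolation=cv2.INTER_CUBIC))
E
```

```text
(no output)
```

View pics/w5z.png

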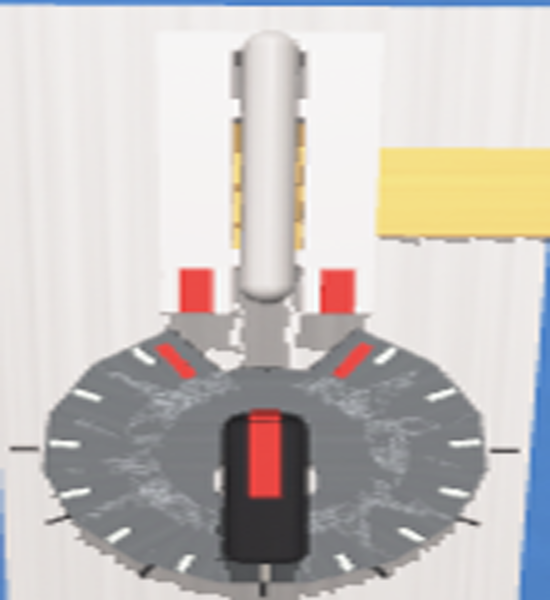

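The shackle middle is (565,9) at z 92, agreeing with the first measurement. Moving above it and descending.

play_rows([
  [-6,27,0,0,0],
  [-6,27,0,0,0],
  [-7,27,0,0,0],
  [-6,27.5,0,0,0],
  [0,0,-30,0,0],
  [0,0,-35,0,0],
  [0,0,-30,0,0],
  [0,0,-20,0,0.4],
  [0,0,-15,0,0.5],
  [0,0,-11,0,0.6],
  [0,0,0,0,0.6],
  [0,0,0,0,0.6],
])

```text
time_s: 10.65
ee_pos: [566.6, 7.9, 89.6]
ee_rot: [179.9, 0.0, 103.5]
force: [0.1, -0.8, -0.5]
gripper_width: 44.0
```

```bash
python3 - <<'E'
from h import *
import cv2
st=env.state(); im=env.grab_frame("wrist"); cv2.imwrite("pics/wrist6.png",im[:,:,::-1])
print(st['time_s'],st['ee_pos'],st['ee_rot'],st['force'],st['gripper_width'])
E
```

```text
10.65 [566.59092232   7.89627602  89.61385147] [1.79917962e+02 1.92573696e-02 1.03500983e+02] [ 0.09008569 -0.8002692  -0.4896145 ] 44.04210775944755
```

View pics/wrist6.png

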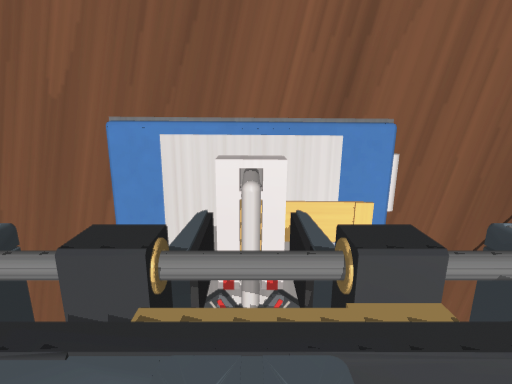

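The crossbar at u≈251 sits midway between the fingers, so I'll close.

play_rows([
  [0,0,-2,0,0.7],
  [0,0,0,0,0.8],
  [0,0,0,0,1],
  [0,0,0,0,1],
  [0,0,0,0,1],
  [0,0,0,0,1],
], newtons=30)

```text
time_s: 11.45
ee_pos: [566.1, 7.9, 87.1]
ee_rot: [180.0, 0.0, 103.5]
force: [-1.0, -0.1, 1.8]
gripper_width: 9.1
```

play_rows([
  [0,0,3,0,1],
  [0,0,4,0,1],
  [0,0,5,0,1],
  [0,0,0,0,1],
])

```text
time_s: 11.95
ee_pos: [566.4, 7.9, 99.5]
ee_rot: [179.9, 0.0, 103.5]
force: [-0.4, -0.3, -1.0]
gripper_width: 9.2
```

Force is only about 1 N (the shackle's own weight), so it is coming free. Lifting on.

play_rows([
  [0,0,6,0,1],
  [0,0,8,0,1],
  [0,0,10,0,1],
  [0,0,14,0,1],
  [0,0,16,0,1],
  [0,0,18,0,1],
  [0,0,16,0,1],
  [0,0,12,0,1],
  [0,0,8,0,1],
  [0,0,5,0,1],
  [0,0,0,0,1],
  [0,0,0,0,1],
  [0,0,0,0,1],
  [0,0,0,0,1],
])

```text
time_s: 13.7
ee_pos: [565.9, 7.9, 211.7]
ee_rot: [-180.0, -0.0, 103.5]
force: [-0.1, 0.3, -0.9]
gripper_width: 9.3
```

```bash
python3 - <<'E'
from h import *
import cv2
st=env.state(); 
for n in ("wrist","scene","side"):
    im=env.grab_frame(n); cv2.imwrite(f"pics/{n}7.png",im[:,:,::-1])
    if n=="scene": cv2.imwrite("pics/sc7z.png",cv2.resize(im[120:260,150:310,::-1],None,fx=4,fy=4,interpolation=cv2.INTER_CUBIC))
    if n=="side": cv2.imwrite("pics/sd7z.png",cv2.resize(im[90:230,180:320,::-1],None,fx=4,fy=4,interpolation=cv2.INTER_CUBIC))
print(st['time_s'],st['ee_pos'],st['ee_rot'],st['force'],st['gripper_width'])
E
```

```text
13.7 [565.94161787   7.88336709 211.71507388] [-1.79976629e+02 -7.57959094e-03  1.03501071e+02] [-0.08899772  0.30579207 -0.90031263] 9.30394404253462
```

View pics/wrist7.png

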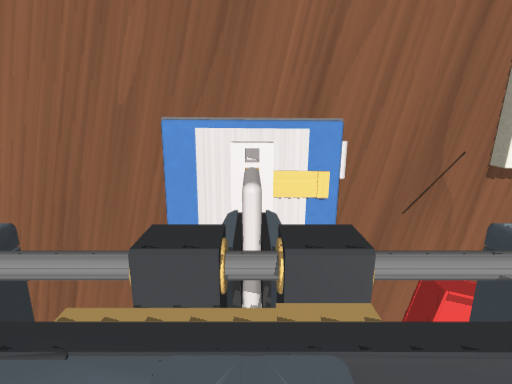

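View pics/sc7z.png

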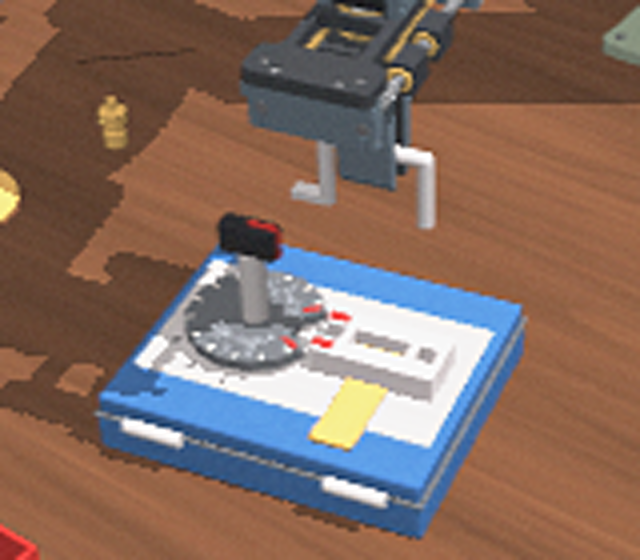

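View pics/sd7z.png

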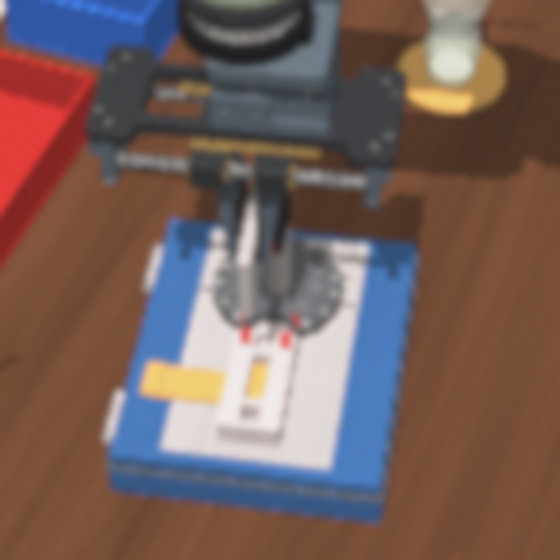

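The shackle hangs upright about 125 mm up, over its holes, and the dial's red end still points at the block. I'll check its tilt numerically before handing in.

```bash
python3 - <<'E'
from h import *
S=env.calibration("scene")
cy=np.array([-np.sin(np.radians(13.6)),np.cos(np.radians(13.6)),0])
seat=np.array([565.,9,92])
g=np.array([0,0,124.6])
z=lambda X:((proj(S,X)-[150,120]+.5)*4).round(0)
for n,s in (("near",-32),("far",32)):
    print(n,'top',z(seat+g+s*cy+[0,0,5]),'leg bottom',z(seat+g+s*cy-[0,0,47]))
print(env.state()['qvel'].round(2))
E
```

```text
near top [329. 131.] leg bottom [332. 202.]
far top [430. 154.] leg bottom [430. 225.]
[-0.03 -0.11  0.02 -0.07 -0.01  0.01]
```

The prediction for an upright shackle matches what I see within about 3 px on the enlarged view (under 1 raw pixel). Far leg: bottom (427,227) seen against (430,225), top (430,155) against (430,154). Near leg bottom: (328,200) against (332,202). The arm is still, so I'm handing in.

```bash
python3 - <<'E'
from workcell import env
print(env.job_done()); s=env.state(); print(s['time_s'],s['ee_pos'],s['gripper_width'])
E
```

```text
the job is handed in; nothing more can be done
None
the job is handed in; nothing more can be done
```

I unlocked the case and pulled the shackle out. I handed the job in at about 14 s of the 54 s, still holding the shackle.

**Dial:** I turned the T-grip clockwise about 108°, from roughly 1.88 rad to the open notch, and let go. The wrist picture after release and the final scene picture both show the red end pointing at the shackle's block. The wrist picture also shows the cut-out over the toe.

**Shackle:** I gripped the crossbar and lifted it straight up about 125 mm, with only about 1 N of force beyond its weight showing. Last checks:
- **Hold:** the opening was 9.3 mm, slightly under the 10 mm bar.
- **Upright and in place:** the leg ends match an upright shackle above its seat to within about 1 raw pixel.
- **Still:** joint speeds were about 0.1°/s or less.

**Other things:** I did not measure the bystanders again. The arm's moves stayed high above them or over the case, and the wrist force stayed under 5 N at every reading.

**Disagreements:** the case's edges came out 2–5% smaller than stated, depending on the camera. The separate estimates of the dial and shackle positions agreed within about 2 mm.

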